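Feed a plug-in module through its guide tunnel with a push stick

TASK

Lay the plug-in module in the open trough of the blue bay, green end towards the tunnel, and let go. Then lift the red push stick from its cradle, rest it in the trough behind the module, black tip forward, let go, take it again near its tail, and with the held stick push the module through the tunnel until it is fully home and its yellow flag goes no farther, firmly but without ramming. Draw the stick out and leave it lying in the trough, its tip just clear of the tunnel, everything else left where it was.

Things in the scene. Friction and masses are not known exactly. Their poses are not given: they have to be found in the camera images.
- bay: Fixed bay: dark steel floor plate 66 mm wide, its top 10 mm above the bench, from x = -210 to 250 mm, an open trough leading to a blue tunnel and a blue instrument case (x = 262 to 392 mm, 120 mm wide and high). Origin at the tunnel mouth, mid-width, on the bench; x is the feed direction into the tunnel, z up.
- trough (a point): Middle of the open trough, on its floor (105 mm before the tunnel mouth, 10 mm above the bench); axes as the bay's. The trough is 210 mm long between two lips only 5 mm high (tops 15 mm above the bench), 54 mm apart, narrowing to 47 mm over the last 50 mm before the mouth.
- tunnel (a point): Middle of the tunnel mouth, on its floor (10 mm above the bench); axes as the bay's. The tunnel is 262 mm long, 47 mm wide and 44 mm high inside, walls 6 mm thick, roof top 58 mm above the bench with a 12 mm wide slot along its middle.
- shuttle (a joint): Black shuttle in the far end of the tunnel, with a yellow flag through the roof slot. m: 0 as found, 0.014 at its hard stop (home). Slides with 4 N friction (pushing all takes about 12 N), stays where pushed. Its place is not given and varies by 20 mm: its face is found 198 to 218 mm past the mouth, so the module's rear ends 122 to 142 mm inside. It is found by the push force or seen by the flag.
- module_center (a point): Centre of the loose plug-in module, an aluminium block 90 mm long (x), 44 mm wide (y), 40 mm high (z), 0.17 to 0.35 kg; x points to its green front end. It lies on a black tray (floor 4 mm, rim 8 mm high, 144 x 98 mm). The block with a grey plastic body is a spare, not to be used.
- module_nose (a point): Middle of the green front face of the module, 45 mm ahead of its centre; same axes.
- stick_center (a point): Centre of the loose push stick, a straight red bar 180 mm long (x), 16 mm wide (y), 32 mm high (z), 0.08 to 0.17 kg; x points to its black tip. In the cradle only its middle 80 mm is free, its ends are enclosed. It must go up to 142 mm into the tunnel, so a hand at its middle cannot push it home: for that it is held in the last 38 mm of its tail.
- stick_tip (a point): Middle of the black tip face of the stick, 90 mm ahead of its centre; same axes.
- cradle: Fixed wooden cradle of the stick, 190 mm long (x), 44 mm wide. The stick stands on its 6 mm floor; 54 mm at each end is enclosed by cheeks up to 41 mm high; the 82 mm between them is open, with only a 20 mm wide floor strip. Origin at the centre of its underside.
- screwdriver: Bystander: loose yellow screwdriver, 160 mm, lying on the bench.
- spare: Bystander: loose spare module with a grey body, same size as the module.
- phone: Bystander: loose black phone, 150 x 50 x 20 mm.
- mug: Bystander: white mug, 90 mm high.
- jar: Bystander: amber jar, 80 mm high.
Not all that is in view belongs to the job. There is more than one size of the part that bears stick_center; the job needs the smallest.

How it is judged:
On the way, in this order (a step that is already met when the one before it is completed fails the run):
1. the module lies in the trough before the tunnel, green end towards it, and is let go (x of module_nose in the frame of bay between -0.125 and 0.055 m and angle between the x axis of module_nose and the x axis of bay, either way round below 0.2 rad and x of module_center in the frame of bay below 0.01 m and x of tunnel in the frame of module_nose above -0.06 m and z of module_center in the frame of bay between 0.024 and 0.036 m and y of module_center in the frame of bay between -0.012 and 0.012 m and contact force between the fingers and module below 0.1 N), for 0.2 s.
2. the stick has been put down in the trough behind the module, tip forward, and let go (x of stick_tip in the frame of bay between -0.17 and 0.135 m and x of module_center in the frame of stick_tip above 0.04 m and y of stick_center in the frame of bay between -0.02 and 0.02 m and z of stick_center in the frame of bay between 0.02 and 0.034 m and contact force between the fingers and stick below 0.1 N and value of joint shuttle below 0.011 m), for 0.2 s.
3. the held stick pushes the module home (value of joint shuttle above 0.0115 m and contact force between stick and module above 0.5 N and contact force between the fingers and stick above 2 N), for 0.05 s.
At the end, for the whole second after the job is handed in: The shuttle is pushed at least 11.5 mm of its 14 mm by the module, whose green front is more than 200 mm inside the tunnel; the stick lies at rest in the trough (within 20 mm of its middle line, on its floor), its tip outside the tunnel, at most 100 mm from the mouth (value of joint shuttle above 0.0115 m and x of module_nose in the frame of bay above 0.2 m and x of stick_tip in the frame of bay between -0.1 and 0 m and y of stick_center in the frame of bay between -0.02 and 0.02 m and z of stick_center in the frame of bay between 0.02 and 0.034 m and linear speed of each of stick, module below 0.02 m/s); the robot touches nothing.
It fails at once if the module is rammed (more than 60 N between stick and module) (contact force between stick and module above 60 N).
It fails at once if the hand itself pushes the module once its front is more than 60 mm in the tunnel (contact force between the fingers and module above 1 N and x of module_nose in the frame of bay above 0.06 m and y of module_center in the frame of bay between -0.03 and 0.03 m and z of module_center in the frame of bay below 0.04 m).
It fails at once if a bystander (screwdriver, spare, phone, mug, jar) is moved more than 30 mm (distance of any of screwdriver, spare, phone, mug, jar from where it was at the start of the episode above 0.03 m).
It also fails if it takes over 67 s, if anything falls off the work surface, if the arm or the gripper's body presses on something with over 40 N, if the wrist force passes 120 N, or if a joint passes its speed limit or range.

ROBOT

A 6-joint arm with a two-finger parallel gripper is mounted at the origin on the work surface. World frame = base frame: x ahead of the robot, y to its left, z up, the work surface at z = 0. Lengths are in m, angles in rad, forces in N, time in s.
With the tool pointing down it reaches from about 0.35 to 0.975 m from the base axis. Payload 4.9 kg.
Tool frame: the origin (TCP) lies on the mounting face of the last link; the fingertips stand 173 mm ahead of it and the grasp point (between the pads) lies 155 mm ahead of it; z points along the fingers, y is the direction in which the jaws open and shut (so a half turn about z gives the same grasp; the last joint's range is limited). The gripper opens to 85 mm and grips with 20 to 120 N. Pads are 22 mm wide; open, the fingers measure 114 mm over their backs; the gripper's body (76 mm by 85 mm) begins 54 mm behind the grasp point. The pads swing forward as they close: fully open they stand 13 mm farther back than shut.
Start: joints at [1.139, 0.053, 1.613, -0, 1.476, -0.119], TCP at [0.192, 0.595, 0.405] pointing down, gripper open.
Joint ranges: [-3.01, 3.01], [-1.01, 2.22], [0.06, 2.58], [-1.02, 4.17], [0.09, 2.62], [-3.14, 3.14]. Speed limits (rad/s): [2.57, 2.57, 3.14, 3.14, 3.14, 3.14].

INTERFACE

Orientations are given as a unit quaternion [w, x, y, z].
In Python, from plant import manip gives the robot as it stands.
- The arm moves only by the tool play_rows, never from a script. Its argument "increments" is a list of rows, each an object with "offset": the shift along the tool's x, y, z in mm, a list of three; "twist": the turn about the tool's z in rad; "grip": the opening, from 0 (shut) to 1 (fully open). In form: [{"offset": [dx, dy, dz], "twist": twist, "grip": grip}, ...]. A call has 1 to 5 rows; each row is the pose to reach, as a shift and turn from the pose commanded when the call began, along the tool's axes at that moment; what a row does not reach only later rows make up. A row lasts 1/12 s, in which the tool goes at most 41.7 mm and 7.16 degrees, less where a joint would pass 70% of its speed; a pose out of reach is approached as far as the arm can. A call with a gripper value outside its range is refused whole. The fingers move at their own pace and stop on an object; the grip force is fixed at half the most. Time passes only in rows, so rows that repeat a pose let the fingers close. It gives the time, the measured TCP pose, the force and the opening at its end, in the units of the state.
- manip.state(): the state, without advancing time (a new reading comes with each control period).
- manip.grab_frame(name): name is "scene" or "top"; returns the picture (480x640x3 uint8, blue, green, red); there is no depth.
- manip.get_calibration(name): a dict with "fx", "fy", "cx", "cy" (pixels), "k1" (the pictures are not rectified: a ray, as slopes to the right and down, at radius r is drawn at 1 + k1 r^2 times it, then the intrinsics apply), "T" (4x4, takes a point from camera to world coordinates). Camera axes: x right, y down, z forward; pixel columns grow to the right and rows downward; lengths in m; the calibration is good to about 2 mm. A picture is of the moment at which its call begins. get_calibration takes no time and is no camera call.
- manip.job_done(): hands the job in, once; it reports no verdict.
Trained networks look in the newest picture that a camera, given by its name, has taken for a name from the list of things; names that differ only in an ending like _2 or _b are one class to them, and where a whole thing is asked for, a point or a joint stands for the part that bears it (a point fixed in the world has none). Each returns a list of dicts, best first, with "p" (0 to 1); they miss things now and then, are a little off and sometimes report something else, mostly with a low value. They report only what shows in the picture. A call takes as long as a camera call. They do not tell look-alikes from the thing itself.
- manip.boxes_of(query, camera): "xyz" ([x, y, z] in m, in the coordinates of the camera as it stood for that picture, good to about 4 mm: the middle of the surface that is visible of it).
- manip.tip_of(query, camera): "xyz" ([x, y, z] in m, in the coordinates of the camera as it stood for that picture, good to about 4 mm: a listed point, or the origin of a listed thing).
The state is a dict: "time": time; "joint_pos": joint angles; "joint_vel": joint speeds; "joint_efforts": joint torques, N m; "tool_pos": TCP position; "tool_rot": TCP orientation; "contact_force": force on the tool from outside, world axes, zero at the start; "ft_torque": the same for the moment, N m; "gripper_width": opening from 0.0 (shut) to 1.0 (fully open).
Only numpy, scipy, OpenCV 4.12 (cv2) and the standard library are available. Lean on these libraries where they do the work, as an engineer would, in place of code of your own. Each camera call takes 0.05 s, during which the arm holds its last target. There are 200 camera calls.

## Working session

There is one attempt and no reset: what is moved stays moved. The work goes in short steps, Python scripts to look and compute and a tool call to move; the robot and the scene stay as the last step left them, time stands still between calls to the robot, and variables do not carry over. Pictures are saved under pics/ and viewed, about 8 in all and at most 12, crops included, and the job is handed in when it is done.

Besides the shell and the picture viewer there is one more tool, called by a JSON object that holds its "api" and its "payload", one argument or row to a line. play_rows: Moves the arm, as the interface text tells. Its arguments: {"type":"object","properties":{"increments":{"type":"array"}},"required":["increments"]}

```bash
ls; mkdir -p pics; cat > h.py <<'E'
import numpy as np, cv2
from plant import manip as m
def w(cam,p):
    T=np.array(m.get_calibration(cam)["T"]); return T[:3,:3]@np.array(p)+T[:3,3]
def pix(cam,P):
    c=m.get_calibration(cam);T=np.linalg.inv(np.array(c["T"]));q=T[:3,:3]@np.array(P)+T[:3,3]
    x,y=q[0]/q[2],q[1]/q[2];s=1+c["k1"]*(x*x+y*y);return c["fx"]*x*s+c["cx"],c["fy"]*y*s+c["cy"]
def ray(cam,u,v,z):
    c=m.get_calibration(cam);T=np.array(c["T"]);a,b=(u-c["cx"])/c["fx"],(v-c["cy"])/c["fy"];x,y=a,b
    for _ in range(20):
        s=1+c["k1"]*(x*x+y*y);x,y=a/s,b/s
    d=T[:3,:3]@np.array([x,y,1]);return T[:3,3]+d*(z-T[2,3])/d[2]
E
python3 - <<'E'
from h import *
for c in("scene","top"):
    f=m.grab_frame(c);cv2.imwrite(f"pics/{c}0.png",f)
    print(c,np.round(np.array(m.get_calibration(c)["T"])[:3],3).tolist())
    for q in("bay","trough","tunnel","module_center","module_nose","stick_center","stick_tip","cradle","spare"):
        for r in m.tip_of(q,c)[:4]: print(q,round(r["p"],2),np.round(w(c,r["xyz"]),3))
s=m.state();print(s["time"],s["tool_pos"],s["tool_rot"],s["contact_force"],s["gripper_width"])
E
```

```text
pics
scene [[-0.831, 0.485, -0.272, 0.716], [0.556, 0.713, -0.428, 0.447], [-0.013, -0.507, -0.862, 0.918]]
bay 0.68 [0.644 0.092 0.001]
trough 0.65 [ 0.631 -0.009  0.007]
tunnel 0.68 [0.648 0.098 0.008]
module_center 0.94 [ 0.446 -0.243  0.026]
module_nose 0.72 [ 0.451 -0.197  0.023]
stick_center 0.93 [ 0.206 -0.277  0.022]
stick_center 0.69 [0.431 0.166 0.022]
stick_center 0.58 [0.245 0.237 0.022]
stick_tip 0.94 [0.186 0.334 0.021]
stick_tip 0.72 [0.641 0.094 0.002]
stick_tip 0.61 [0.44  0.251 0.016]
stick_tip 0.61 [ 0.114 -0.351  0.022]
cradle 0.78 [ 0.431  0.167 -0.001]
cradle 0.68 [ 0.632 -0.008  0.003]
cradle 0.6 [ 0.6   -0.464  0.001]
spare 0.83 [ 0.507  0.483 -0.001]
spare 0.7 [0.645 0.095 0.008]
top [[0.003, -0.994, 0.105, 0.319], [-1.0, -0.002, 0.009, 0.001], [-0.008, -0.105, -0.994, 1.046]]
bay 0.63 [ 0.647  0.098 -0.002]
trough 0.91 [ 0.631 -0.008  0.01 ]
tunnel 0.71 [0.647 0.097 0.009]
module_center 0.9 [ 0.448 -0.243  0.026]
module_center 0.65 [0.434 0.163 0.02 ]
module_nose 0.93 [ 0.447 -0.201  0.025]
module_nose 0.74 [ 0.449 -0.243  0.022]
stick_center 0.94 [0.245 0.232 0.022]
stick_center 0.85 [0.432 0.162 0.017]
stick_center 0.85 [ 0.207 -0.27   0.023]
stick_center 0.55 [0.443 0.254 0.021]
stick_tip 0.86 [0.443 0.256 0.02 ]
stick_tip 0.82 [0.19  0.334 0.016]
stick_tip 0.64 [ 0.122 -0.35   0.018]
stick_tip 0.16 [0.511 0.483 0.001]
cradle 0.79 [ 0.432  0.167 -0.001]
spare 0.58 [ 0.512  0.485 -0.001]
1.0 [0.19230935 0.59466454 0.40473945] [-1.38604822e-06  1.55760108e-01  9.87794912e-01  1.94141717e-05] [-0.09189745  0.17720025  0.64011465] 1.0025676773283847
```

View pics/top0.png

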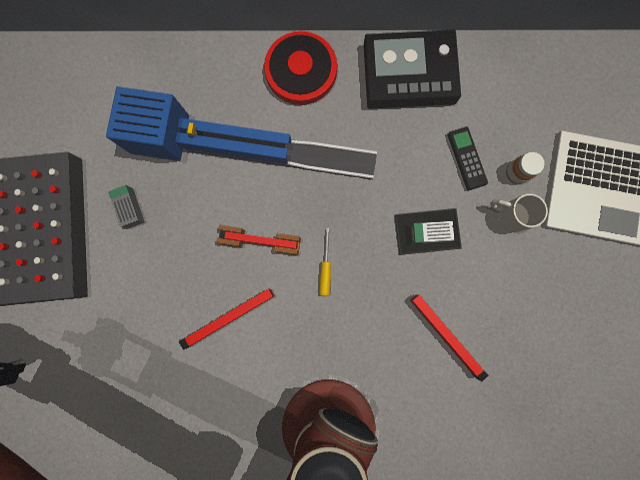

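View pics/scene0.png

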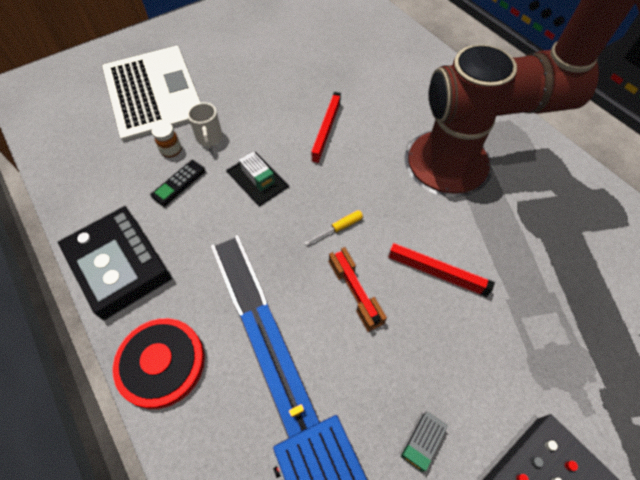

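The top view shows the tunnel mouth near (288,150), the trough running right from there, and the module on its tray at (433,232) with green to the left. The cradle stick runs from its tip at (222,236) to its tail at (298,245). It is the shortest of the three. Next I'll look at edges close up to get the angles.

```bash
python3 - <<'E'
from h import *
f=cv2.imread("pics/top0.png")
a=cv2.resize(f[110:190,170:390],None,fx=3.6,fy=3.6,interpolation=cv2.INTER_CUBIC)
b=cv2.resize(f[200:260,390:470],None,fx=4.95,fy=4.95,interpolation=cv2.INTER_CUBIC)
c=cv2.resize(f[215:265,210:310],None,fx=3.96,fy=3.96,interpolation=cv2.INTER_CUBIC)
o=np.zeros((600,800,3),np.uint8);o[:288,:792]=a;o[290:290+b.shape[0],:b.shape[1]]=b;o[290:290+c.shape[0],400:400+c.shape[1]]=c
cv2.imwrite("pics/c1.png",o)
# red stick in cradle by colour
s=f[215:265,210:310].astype(int);M=((s[...,2]>150)&(s[...,1]<60)).astype(np.uint8)
p=cv2.findNonZero(M).reshape(-1,2)+[210,215]
r=cv2.minAreaRect(p.astype(np.float32));B=cv2.boxPoints(r)
print("stick red box",[np.round(ray("top",*q,.038)[:2],3).tolist() for q in B])
for (u0,v0) in [(0,0)]:
  c=np.mean(p,0);print(np.round(ray("top",*c,.038),3))
E
```

```text
stick red box [[0.435, 0.243], [0.45, 0.241], [0.426, 0.075], [0.412, 0.077]]
[0.431 0.159 0.038]
```

View pics/c1.png

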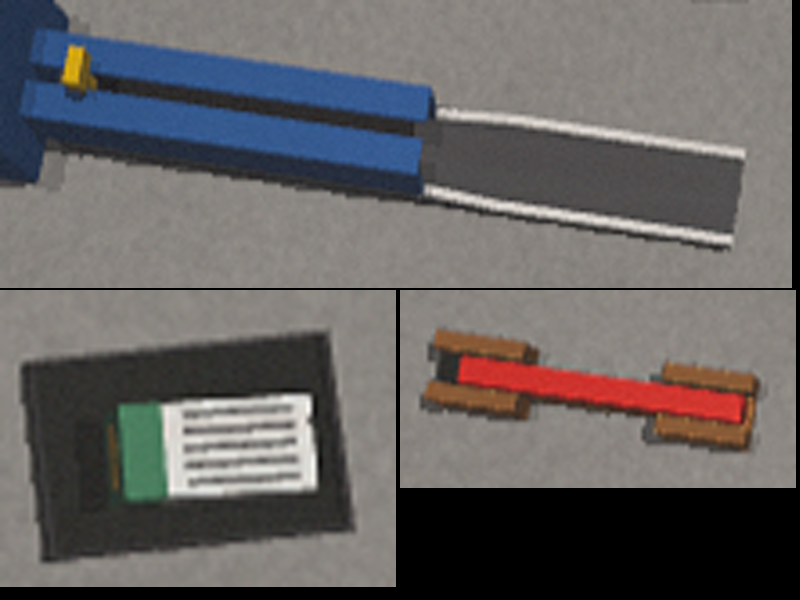

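{"api": "play_rows", "payload": {
  "increments": [
    {"offset":[-40,0,0],"twist":0.125,"grip":1},
    {"offset":[-80,0,0],"twist":0.25,"grip":1},
    {"offset":[-120,0,0],"twist":0.375,"grip":1},
    {"offset":[-160,0,0],"twist":0.5,"grip":1},
    {"offset":[-200,0,0],"twist":0.62,"grip":1}
  ]
}}

```text
time: 1.42
tool_pos: [0.3841, 0.5323, 0.4049]
tool_rot: [0.0, 0.452, 0.892, 0.0]
contact_force: [-0.2, 0.8, -0.1]
gripper_width: 1.001
```

```bash
python3 - <<'E'
from h import *
A=lambda x,y,z:ray("top",170+x/3.6-.4,110+y/3.6-.4,z)
B=lambda x,y,z:ray("top",390+x/4.95-.4,200+(y-290)/4.95-.4,z)
q=[B(118,404,.044),B(313,395,.044),B(318,491,.044),B(122,499,.044)]
C=np.mean(q,0);d=q[0]+q[3]-q[1]-q[2];print("module",np.round(C,4),np.degrees(np.arctan2(d[1],d[0])),np.linalg.norm(d)/2)
e1,e2=A(745,152,.015),A(732,243,.015);e=(e1+e2)/2
r1,r2=A(433,90,.058),A(425,164,.058);r=(r1+r2)/2
b1,b2=A(35,32,.058),A(24,113,.058)
for n,p in dict(e1=e1,e2=e2,r1=r1,r2=r2,e=e,r=r,b1=b1,b2=b2).items():print(n,np.round(p,4))
d=r-e;print("bay yaw",np.degrees(np.arctan2(d[1],d[0])),np.linalg.norm(d))
for a,b in((r1,b1),(r2,b2)):
  d=b-a;print(np.degrees(np.arctan2(d[1],d[0])))
fl=A(77,55,.07);print("flag",fl, (fl-r)@np.array([.155,.988,0]))
E
```

```text
module [ 0.4494 -0.2418  0.044 ] 92.5966810777513 0.0909951056980847
e1 [ 0.647  -0.1157  0.015 ]
e2 [ 0.5845 -0.1064  0.015 ]
r1 [0.6746 0.0907 0.058 ]
r2 [0.6254 0.0953 0.058 ]
e [ 0.6158 -0.111   0.015 ]
r [0.65  0.093 0.058]
b1 [0.7138 0.3509 0.058 ]
b2 [0.6594 0.356  0.058 ]
bay yaw 80.47279389269994 0.2113505140939589
81.43383593909127
82.5679553812458
flag [0.69366214 0.31894368 0.07      ] 0.22996497686951184
```

{"api": "play_rows", "payload": {
  "increments": [
    {"offset":[-34,-21,0],"twist":0.12,"grip":1},
    {"offset":[-68,-42,0],"twist":0.24,"grip":1},
    {"offset":[-102,-62,0],"twist":0.36,"grip":1},
    {"offset":[-136,-83,0],"twist":0.48,"grip":1},
    {"offset":[-170,-104,0],"twist":0.588,"grip":1}
  ]
}}

```text
time: 1.83
tool_pos: [0.4003, 0.3329, 0.4046]
tool_rot: [0.0, 0.691, 0.723, -0.0]
contact_force: [1.0, -1.5, 0.0]
gripper_width: 0.999
```

{"api": "play_rows", "payload": {
  "increments": [
    {"offset":[-39,1.5,7],"twist":0,"grip":1},
    {"offset":[-78,3,14],"twist":0,"grip":1},
    {"offset":[-117,4.5,21],"twist":0,"grip":1},
    {"offset":[-156,6,28],"twist":0,"grip":1},
    {"offset":[-195,7,35],"twist":0,"grip":1}
  ]
}}

```text
time: 2.25
tool_pos: [0.4167, 0.1385, 0.3697]
tool_rot: [0.0, 0.689, 0.725, 0.0]
contact_force: [1.4, -0.9, 0.3]
gripper_width: 1.003
```

{"api": "play_rows", "payload": {
  "increments": [
    {"offset":[-39,1.5,7],"twist":0,"grip":1},
    {"offset":[-78,3,14],"twist":0,"grip":1},
    {"offset":[-117,4.5,21],"twist":0,"grip":1},
    {"offset":[-156,6,28],"twist":0,"grip":1},
    {"offset":[-195,7,35],"twist":0,"grip":1}
  ]
}}

```text
time: 2.67
tool_pos: [0.4334, -0.0561, 0.3348]
tool_rot: [0.001, 0.689, 0.725, 0.0]
contact_force: [0.6, 0.3, 0.2]
gripper_width: 1.001
```

{"api": "play_rows", "payload": {
  "increments": [
    {"offset":[-39,1.5,7],"twist":0,"grip":1},
    {"offset":[-78,3,14],"twist":0,"grip":1},
    {"offset":[-117,4.5,21],"twist":0,"grip":1},
    {"offset":[-156,6,28],"twist":0,"grip":1},
    {"offset":[-187,7,35],"twist":0,"grip":1}
  ]
}}

```text
time: 3.08
tool_pos: [0.4499, -0.2434, 0.2998]
tool_rot: [0.001, 0.69, 0.724, -0.0]
contact_force: [-0.1, 0.3, 0.2]
gripper_width: 0.996
```

{"api": "play_rows", "payload": {
  "increments": [
    {"offset":[0,0,37],"twist":0,"grip":1},
    {"offset":[0,0,74],"twist":0,"grip":1},
    {"offset":[0,0,100],"twist":0,"grip":1},
    {"offset":[0,0,111],"twist":0,"grip":1},
    {"offset":[0,0,111],"twist":0,"grip":0.7}
  ]
}}

```text
time: 3.5
tool_pos: [0.4488, -0.2397, 0.1856]
tool_rot: [-0.003, 0.689, 0.725, -0.0]
contact_force: [-0.8, 0.3, -0.3]
gripper_width: 0.883
```

{"api": "play_rows", "payload": {
  "increments": [
    {"offset":[0,0,0],"twist":0,"grip":0.3},
    {"offset":[0,0,0],"twist":0,"grip":0.2},
    {"offset":[0,0,0],"twist":0,"grip":0},
    {"offset":[0,0,0],"twist":0,"grip":0},
    {"offset":[0,0,0],"twist":0,"grip":0}
  ]
}}

```text
time: 3.92
tool_pos: [0.4514, -0.2414, 0.1915]
tool_rot: [0.003, 0.689, 0.725, 0.0]
contact_force: [-0.9, -0.6, 6.8]
gripper_width: 0.501
```

{"api": "play_rows", "payload": {
  "increments": [
    {"offset":[0,0,-20],"twist":0,"grip":0},
    {"offset":[0,0,-50],"twist":0,"grip":0},
    {"offset":[0,0,-80],"twist":0,"grip":0},
    {"offset":[0,0,-100],"twist":0,"grip":0},
    {"offset":[0,0,-100],"twist":0,"grip":0}
  ]
}}

```text
time: 4.33
tool_pos: [0.4516, -0.2415, 0.2946]
tool_rot: [0.005, 0.689, 0.725, 0.001]
contact_force: [0.8, -1.6, -1.7]
gripper_width: 0.499
```

```bash
python3 - <<'E'
from h import *
print({k:np.round(v,4) for k,v in m.state().items() if k in("tool_pos","contact_force","gripper_width","time")})
for c in("scene","top"):
    f=m.grab_frame(c);cv2.imwrite(f"pics/{c}1.png",f)
    for q in("module_center","module_nose"):
        for r in m.tip_of(q,c)[:2]: print(q,round(r["p"],2),np.round(w(c,r["xyz"]),3))
a=cv2.imread("pics/scene1.png")[60:300,120:440];b=cv2.imread("pics/top1.png")[140:300,360:520]
o=np.zeros((600,800,3),np.uint8);o[:360,:480]=cv2.resize(a,(480,360));o[:320,480:]=cv2.resize(b,(320,320));cv2.imwrite("pics/c2.png",o)
print(m.state()["tool_pos"],m.state()["contact_force"])
E
```

```text
{'time': np.float64(4.3333), 'tool_pos': array([ 0.4516, -0.2415,  0.2946]), 'contact_force': array([ 0.7561, -1.6243, -1.6573]), 'gripper_width': np.float64(0.4993)}
module_center 0.65 [ 0.451 -0.243  0.129]
module_nose 0.81 [ 0.454 -0.201  0.125]
module_nose 0.66 [0.515 0.485 0.001]
module_nose 0.59 [ 0.447 -0.196  0.121]
[ 0.44938397 -0.24004287  0.28613105] [-0.60712447 -0.2651856  -2.17147939]
```

View pics/c2.png

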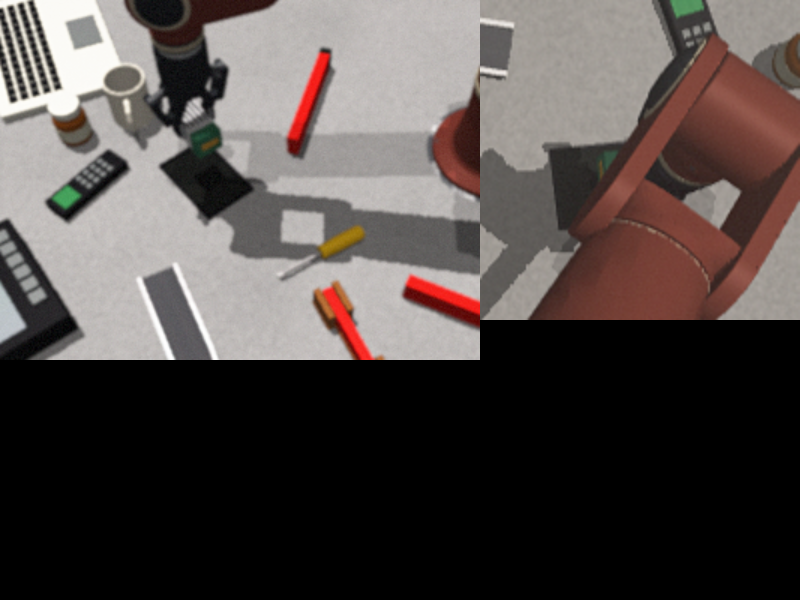

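{"api": "play_rows", "payload": {
  "increments": [
    {"offset":[30,25,0],"twist":0,"grip":0},
    {"offset":[61,51,0],"twist":0,"grip":0},
    {"offset":[92,77,0],"twist":0,"grip":0},
    {"offset":[122,102,0],"twist":0,"grip":0},
    {"offset":[152,127,0],"twist":0,"grip":0}
  ]
}}

```text
time: 5.05
tool_pos: [0.5698, -0.0807, 0.2868]
tool_rot: [-0.001, 0.689, 0.724, -0.001]
contact_force: [-1.0, 0.6, -2.6]
gripper_width: 0.504
```

{"api": "play_rows", "payload": {
  "increments": [
    {"offset":[28,23,0],"twist":0.05,"grip":0},
    {"offset":[56,46,0],"twist":0.1,"grip":0},
    {"offset":[75,62,20],"twist":0.15,"grip":0},
    {"offset":[84,70,40],"twist":0.203,"grip":0},
    {"offset":[84,70,60],"twist":0.203,"grip":0}
  ]
}}

```text
time: 5.47
tool_pos: [0.636, 0.0075, 0.2266]
tool_rot: [-0.001, 0.759, 0.651, 0.0]
contact_force: [-0.2, -0.8, -2.5]
gripper_width: 0.5
```

```bash
cat > st.py <<'E'
from h import *
import sys
m.grab_frame("scene");m.grab_frame("scene")
def show():
    s=m.state();q=np.array(s["tool_rot"]);p=np.array(s["tool_pos"]);f=2*np.arctan2(q[2],q[1])
    print(round(s["time"],2),"tcp",np.round(p,4),"yawy",round(np.degrees(f)-90,2),"F",np.round(s["contact_force"],1),"w",round(s["gripper_width"],3))
    u=np.array([.151,.9885]);n=np.array([-.9885,.151]);d=p[:2]-[.648,.0965];print("bay x,y mm",np.round([d@u*1e3,d@n*1e3],1))
show()
for a in sys.argv[1:]:
  for c in("scene","top"):
    if a==sys.argv[1]: cv2.imwrite(f"pics/{c}_{int(m.state()['time']*100)}.png",m.grab_frame(c))
    for r in m.tip_of(a,c)[:2]:
        p=w(c,r["xyz"]);u=np.array([.151,.9885]);n=np.array([-.9885,.151]);d=p[:2]-[.648,.0965]
        print(c,a,round(r["p"],2),np.round(p,3),"bay",np.round([d@u*1e3,d@n*1e3],0))
E
python3 st.py module_center module_nose tunnel
```

```text
5.57 tcp [0.6328 0.0059 0.222 ] yawy -8.68 F [-1.5 -0.2 -3.6] w 0.502
bay x,y mm [-91.8   1.4]
scene module_center 0.93 [0.629 0.005 0.055] bay [-93.   6.]
scene module_nose 0.95 [0.638 0.052 0.054] bay [-46.   4.]
top module_nose 0.5 [ 0.513  0.485 -0.002] bay [364. 192.]
scene tunnel 0.88 [0.644 0.096 0.008] bay [-1.  4.]
top tunnel 0.7 [0.651 0.098 0.008] bay [ 2. -3.]
```

{"api": "play_rows", "payload": {
  "increments": [
    {"offset":[0,-1,10],"twist":0,"grip":0},
    {"offset":[0,-1,19],"twist":0,"grip":0},
    {"offset":[0,-1,25],"twist":0,"grip":0},
    {"offset":[0,-1,25],"twist":0,"grip":0},
    {"offset":[0,-1,25],"twist":0,"grip":0}
  ]
}}

```text
time: 6.38
tool_pos: [0.6335, 0.0051, 0.2023]
tool_rot: [-0.001, 0.759, 0.651, -0.001]
contact_force: [0.5, -0.1, -2.4]
gripper_width: 0.505
```

```bash
python3 st.py module_center
```

```text
6.48 tcp [0.6342 0.0051 0.2036] yawy -8.76 F [ 0.6 -0.1 -3.3] w 0.501
bay x,y mm [-92.4  -0.2]
scene module_center 0.96 [0.633 0.004 0.041] bay [-94.   0.]
```

{"api": "play_rows", "payload": {
  "increments": [
    {"offset":[0,0,3],"twist":0,"grip":0},
    {"offset":[0,0,5],"twist":0,"grip":0},
    {"offset":[0,0,6],"twist":0,"grip":0},
    {"offset":[0,0,7],"twist":0,"grip":0},
    {"offset":[0,0,7],"twist":0,"grip":0}
  ]
}}

```text
time: 7.1
tool_pos: [0.6343, 0.0051, 0.1976]
tool_rot: [0.0, 0.759, 0.651, -0.0]
contact_force: [-2.5, 1.1, 3.0]
gripper_width: 0.505
```

{"api": "play_rows", "payload": {
  "increments": [
    {"offset":[0,0,0],"twist":0,"grip":0.8},
    {"offset":[0,0,0],"twist":0,"grip":0.8},
    {"offset":[0,0,0],"twist":0,"grip":0.8},
    {"offset":[0,0,-10],"twist":0,"grip":0.8},
    {"offset":[0,0,-40],"twist":0,"grip":0.8}
  ]
}}

```text
time: 7.52
tool_pos: [0.6319, 0.0053, 0.2321]
tool_rot: [-0.004, 0.759, 0.651, -0.003]
contact_force: [-0.6, 0.1, -0.8]
gripper_width: 0.802
```

{"api": "play_rows", "payload": {
  "increments": [
    {"offset":[0,0,-30],"twist":0,"grip":0.8},
    {"offset":[-40,0,-40],"twist":0,"grip":0},
    {"offset":[-80,0,-40],"twist":0,"grip":0},
    {"offset":[-90,0,-40],"twist":0,"grip":0},
    {"offset":[-90,0,-40],"twist":0,"grip":0}
  ]
}}

```text
time: 7.93
tool_pos: [0.6202, -0.0864, 0.2779]
tool_rot: [0.001, 0.76, 0.65, 0.0]
contact_force: [0.4, 1.1, 0.6]
gripper_width: 0.237
```

```bash
python3 st.py module_center module_nose; ls -t pics|head -2; python3 - <<'E'
import cv2,glob,os
f=sorted(glob.glob("pics/scene_*"),key=os.path.getmtime)[-1]
cv2.imwrite("pics/c3.png",cv2.resize(cv2.imread(f)[150:390,140:400],None,fx=2.3,fy=2.3,interpolation=cv2.INTER_CUBIC))
E
```

```text
8.03 tcp [ 0.6203 -0.0838  0.2767] yawy -8.83 F [ 0.6  0.3 -0.2] w 0.057
bay x,y mm [-182.4    0.2]
scene module_center 0.86 [0.632 0.005 0.031] bay [-92.   2.]
scene module_nose 0.84 [0.643 0.047 0.032] bay [-49.  -3.]
scene module_nose 0.61 [ 0.634 -0.336 -0.004] bay [-430.  -52.]
top module_nose 0.74 [0.642 0.045 0.032] bay [-52.  -2.]
top_813.png
scene_803.png
```

View pics/c3.png

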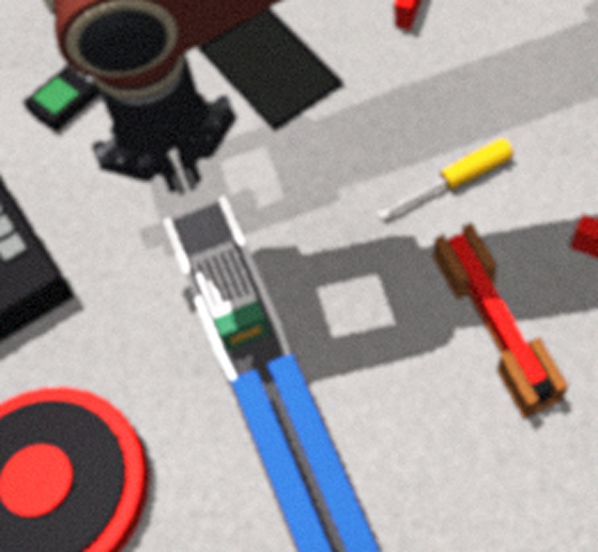

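{"api": "play_rows", "payload": {
  "increments": [
    {"offset":[0,0,30],"twist":0,"grip":0},
    {"offset":[0,0,60],"twist":0,"grip":0},
    {"offset":[0,0,76],"twist":0,"grip":0},
    {"offset":[0,0,82],"twist":0,"grip":0},
    {"offset":[0,0,82],"twist":0,"grip":0}
  ]
}}

```text
time: 8.75
tool_pos: [0.6195, -0.0831, 0.1924]
tool_rot: [-0.002, 0.759, 0.651, -0.001]
contact_force: [0.2, 0.2, 0.0]
gripper_width: -0.001
```

{"api": "play_rows", "payload": {
  "increments": [
    {"offset":[15,0,0],"twist":0,"grip":0},
    {"offset":[28,0,0],"twist":0,"grip":0},
    {"offset":[40,0,0],"twist":0,"grip":0},
    {"offset":[52,0,0],"twist":0,"grip":0},
    {"offset":[64,0,0],"twist":0,"grip":0}
  ]
}}

```text
time: 9.17
tool_pos: [0.6309, -0.0192, 0.1963]
tool_rot: [0.001, 0.759, 0.651, 0.001]
contact_force: [-0.5, -1.3, 1.6]
gripper_width: -0.0
```

```bash
python3 st.py module_center module_nose
```

```text
9.27 tcp [ 0.6305 -0.0183  0.1954] yawy -8.63 F [-0.  -0.7 -0.1] w -0.001
bay x,y mm [-1.161e+02 -1.000e-01]
scene module_center 0.7 [0.634 0.038 0.032] bay [-60.   5.]
scene module_nose 0.78 [0.648 0.086 0.029] bay [-10.  -1.]
top module_nose 0.39 [0.647 0.08  0.033] bay [-16.  -1.]
```

{"api": "play_rows", "payload": {
  "increments": [
    {"offset":[10,0,0],"twist":0,"grip":0},
    {"offset":[20,0,0],"twist":0,"grip":0},
    {"offset":[30,0,0],"twist":0,"grip":0},
    {"offset":[40,0,0],"twist":0,"grip":0},
    {"offset":[46,0,0],"twist":0,"grip":0}
  ]
}}

```text
time: 9.98
tool_pos: [0.6372, 0.0265, 0.1945]
tool_rot: [-0.0, 0.759, 0.651, -0.0]
contact_force: [-0.1, -1.4, -1.1]
gripper_width: 0.001
```

```bash
python3 st.py module_center module_nose
```

```text
10.08 tcp [0.6373 0.0264 0.1947] yawy -8.66 F [-0.6 -0.1 -0.4] w 0.001
bay x,y mm [-70.9   0. ]
scene module_center 0.68 [ 0.633 -0.337 -0.004] bay [-430.  -50.]
scene module_center 0.58 [0.645 0.085 0.033] bay [-12.   2.]
scene module_nose 0.57 [0.652 0.129 0.031] bay [33.  1.]
scene module_nose 0.56 [ 0.489 -0.442 -0.003] bay [-556.   76.]
top module_nose 0.6 [ 0.63  -0.335  0.004] bay [-430.  -47.]
```

{"api": "play_rows", "payload": {
  "increments": [
    {"offset":[5,0,0],"twist":0,"grip":0},
    {"offset":[11,0,0],"twist":0,"grip":0},
    {"offset":[11,0,0],"twist":0,"grip":0},
    {"offset":[-5,0,0],"twist":0,"grip":0},
    {"offset":[-15,0,-25],"twist":0,"grip":0}
  ]
}}

```text
time: 10.8
tool_pos: [0.6323, 0.0103, 0.2142]
tool_rot: [-0.004, 0.759, 0.651, -0.004]
contact_force: [-1.4, 0.3, -1.4]
gripper_width: -0.003
```

{"api": "play_rows", "payload": {
  "increments": [
    {"offset":[0,0,-40],"twist":0,"grip":0.3},
    {"offset":[0,0,-70],"twist":0,"grip":0.6},
    {"offset":[0,0,-90],"twist":0,"grip":0.6},
    {"offset":[0,0,-90],"twist":0,"grip":0.6},
    {"offset":[0,0,-90],"twist":0,"grip":0.6}
  ]
}}

```text
time: 11.22
tool_pos: [0.6354, 0.0102, 0.3119]
tool_rot: [0.001, 0.759, 0.651, 0.001]
contact_force: [-0.1, 0.8, -1.1]
gripper_width: 0.601
```

```bash
python3 st.py module_center module_nose stick_center stick_tip
```

```text
11.32 tcp [0.6344 0.0102 0.3083] yawy -8.76 F [ 0.7  0.3 -0.4] w 0.6
bay x,y mm [-87.3   0.4]
scene module_center 0.61 [0.644 0.092 0.033] bay [-5.  3.]
scene module_nose 0.82 [0.659 0.139 0.032] bay [44. -4.]
scene module_nose 0.69 [0.376 0.006 0.001] bay [-130.  255.]
scene stick_center 0.98 [0.432 0.166 0.023] bay [ 36. 224.]
scene stick_center 0.72 [0.244 0.236 0.023] bay [ 77. 421.]
top stick_center 0.84 [ 0.207 -0.274  0.02 ] bay [-433.  380.]
top stick_center 0.7 [0.245 0.234 0.02 ] bay [ 75. 419.]
scene stick_tip 0.94 [0.442 0.254 0.019] bay [125. 227.]
scene stick_tip 0.64 [0.184 0.333 0.021] bay [164. 494.]
top stick_tip 0.69 [ 0.124 -0.352  0.019] bay [-522.  451.]
top stick_tip 0.61 [0.191 0.336 0.02 ] bay [167. 488.]
```

{"api": "play_rows", "payload": {
  "increments": [
    {"offset":[18,-34,0],"twist":0,"grip":0.6},
    {"offset":[37,-68,0],"twist":0,"grip":0.6},
    {"offset":[55,-101,0],"twist":0,"grip":0.6},
    {"offset":[74,-135,0],"twist":0,"grip":0.6},
    {"offset":[92,-168,0],"twist":0,"grip":0.6}
  ]
}}

```text
time: 12.23
tool_pos: [0.4814, 0.1273, 0.3096]
tool_rot: [-0.0, 0.759, 0.651, 0.0]
contact_force: [-0.0, 0.2, 1.4]
gripper_width: 0.6
```

{"api": "play_rows", "payload": {
  "increments": [
    {"offset":[16,-28,0],"twist":0,"grip":0.6},
    {"offset":[30,-56,0],"twist":0,"grip":0.6},
    {"offset":[30,-56,30],"twist":0,"grip":0.6},
    {"offset":[30,-56,50],"twist":0,"grip":0.6},
    {"offset":[30,-56,50],"twist":0,"grip":0.6}
  ]
}}

```text
time: 12.65
tool_pos: [0.4297, 0.1648, 0.2557]
tool_rot: [-0.002, 0.759, 0.651, -0.003]
contact_force: [0.0, -0.6, -1.2]
gripper_width: 0.6
```

```bash
python3 st.py stick_tip stick_center
```

```text
12.75 tcp [0.4319 0.1647 0.2595] yawy -8.77 F [-0.1 -0.2 -0.2] w 0.599
bay x,y mm [ 34.8 223.9]
scene stick_tip 0.87 [0.443 0.255 0.016] bay [126. 227.]
scene stick_tip 0.75 [0.186 0.334 0.018] bay [165. 493.]
top stick_tip 0.88 [ 0.124 -0.349  0.02 ] bay [-519.  451.]
top stick_tip 0.44 [0.194 0.336 0.022] bay [169. 485.]
scene stick_center 0.82 [0.429 0.162 0.02 ] bay [ 32. 226.]
scene stick_center 0.66 [0.245 0.235 0.019] bay [ 76. 419.]
top stick_center 0.61 [ 0.21  -0.274  0.018] bay [-432.  377.]
top stick_center 0.51 [0.433 0.165 0.019] bay [ 35. 223.]
```

{"api": "play_rows", "payload": {
  "increments": [
    {"offset":[0,0,30],"twist":0,"grip":0.6},
    {"offset":[0,0,55],"twist":0,"grip":0.6},
    {"offset":[0,0,71],"twist":0.01,"grip":0.6},
    {"offset":[0,0,71],"twist":-0.01,"grip":0.3},
    {"offset":[0,0,71],"twist":-0.01,"grip":0}
  ]
}}

```text
time: 13.47
tool_pos: [0.432, 0.1646, 0.1885]
tool_rot: [-0.0, 0.755, 0.655, -0.001]
contact_force: [0.8, -0.1, 0.2]
gripper_width: 0.329
```

{"api": "play_rows", "payload": {
  "increments": [
    {"offset":[0,0,0],"twist":0,"grip":0},
    {"offset":[0,0,0],"twist":0,"grip":0},
    {"offset":[0,0,0],"twist":0,"grip":0},
    {"offset":[0,0,0],"twist":0,"grip":0},
    {"offset":[0,0,0],"twist":0,"grip":0}
  ]
}}

```text
time: 13.88
tool_pos: [0.4323, 0.165, 0.1901]
tool_rot: [-0.0, 0.756, 0.655, 0.0]
contact_force: [-4.9, 0.4, 5.8]
gripper_width: 0.171
```

{"api": "play_rows", "payload": {
  "increments": [
    {"offset":[0,0,-10],"twist":0,"grip":0},
    {"offset":[0,0,-30],"twist":0,"grip":0},
    {"offset":[0,0,-60],"twist":0,"grip":0},
    {"offset":[0,0,-90],"twist":0,"grip":0},
    {"offset":[0,0,-90],"twist":0,"grip":0}
  ]
}}

```text
time: 14.3
tool_pos: [0.4349, 0.1653, 0.2872]
tool_rot: [0.004, 0.756, 0.655, 0.007]
contact_force: [1.8, -0.2, -0.2]
gripper_width: 0.175
```

```bash
python3 st.py stick_tip stick_center
```

```text
14.4 tcp [0.433  0.1649 0.2817] yawy -8.2 F [ 0.3 -0.4 -1.4] w 0.173
bay x,y mm [ 35.1 222.8]
scene stick_tip 0.9 [0.184 0.332 0.02 ] bay [163. 494.]
scene stick_tip 0.79 [0.447 0.252 0.11 ] bay [123. 222.]
top stick_tip 0.56 [ 0.121 -0.347  0.019] bay [-518.  454.]
top stick_tip 0.46 [0.191 0.333 0.017] bay [165. 487.]
scene stick_center 0.93 [ 0.208 -0.273  0.021] bay [-432.  379.]
scene stick_center 0.75 [0.437 0.164 0.114] bay [ 35. 218.]
top stick_center 0.88 [ 0.21  -0.271  0.02 ] bay [-430.  377.]
```

{"api": "play_rows", "payload": {
  "increments": [
    {"offset":[-22,28,0],"twist":0,"grip":0},
    {"offset":[-45,55,0],"twist":0,"grip":0},
    {"offset":[-67,83,0],"twist":0,"grip":0},
    {"offset":[-90,110,0],"twist":0,"grip":0},
    {"offset":[-112,138,0],"twist":0,"grip":0}
  ]
}}

```text
time: 15.12
tool_pos: [0.5533, 0.0328, 0.2775]
tool_rot: [-0.001, 0.756, 0.655, -0.001]
contact_force: [0.5, 0.5, -1.2]
gripper_width: 0.172
```

{"api": "play_rows", "payload": {
  "increments": [
    {"offset":[-23,28,0],"twist":0.009,"grip":0},
    {"offset":[-46,56,0],"twist":0.009,"grip":0},
    {"offset":[-67,83,20],"twist":0.009,"grip":0},
    {"offset":[-67,83,50],"twist":0.009,"grip":0},
    {"offset":[-67,83,60],"twist":0.009,"grip":0}
  ]
}}

```text
time: 15.53
tool_pos: [0.6246, -0.0453, 0.2137]
tool_rot: [-0.003, 0.76, 0.65, -0.002]
contact_force: [-2.2, 1.1, -2.2]
gripper_width: 0.175
```

```bash
python3 st.py stick_tip stick_center tunnel; python3 - <<'E'
import cv2,glob,os
f=sorted(glob.glob("pics/scene_*"),key=os.path.getmtime)[-1]
cv2.imwrite("pics/c4.png",cv2.resize(cv2.imread(f)[150:450,140:400],None,fx=2,fy=2,interpolation=cv2.INTER_CUBIC))
E
```

```text
15.63 tcp [ 0.6233 -0.0436  0.214 ] yawy -8.72 F [ 0.   0.1 -1.9] w 0.175
bay x,y mm [-142.2    3.3]
scene stick_tip 0.86 [0.185 0.336 0.019] bay [167. 494.]
scene stick_tip 0.81 [0.635 0.047 0.042] bay [-51.   5.]
top stick_tip 0.83 [ 0.123 -0.352  0.02 ] bay [-523.  452.]
top stick_tip 0.59 [0.193 0.333 0.019] bay [165. 486.]
scene stick_center 0.84 [ 0.622 -0.046  0.048] bay [-145.    4.]
scene stick_center 0.83 [0.246 0.238 0.024] bay [ 79. 419.]
top stick_center 0.92 [ 0.206 -0.274  0.018] bay [-433.  381.]
top stick_center 0.6 [0.246 0.234 0.021] bay [ 75. 419.]
scene tunnel 0.96 [0.646 0.096 0.011] bay [-1.  2.]
scene tunnel 0.64 [ 0.632 -0.009  0.007] bay [-107.   -0.]
top tunnel 0.72 [0.647 0.096 0.011] bay [-0.  1.]
```

View pics/c4.png

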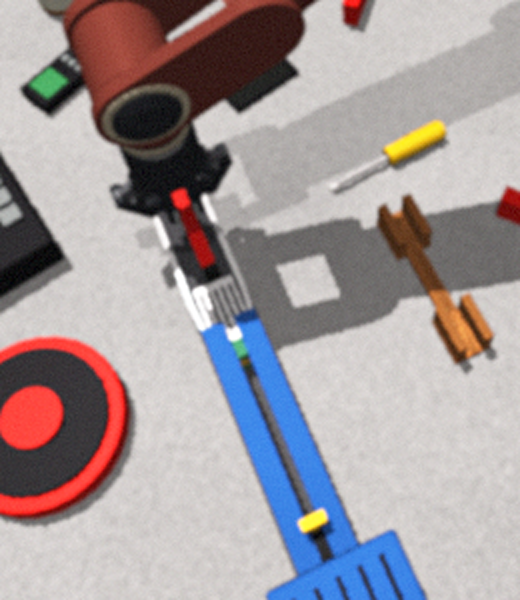

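{"api": "play_rows", "payload": {
  "increments": [
    {"offset":[-4,3,6],"twist":0,"grip":0},
    {"offset":[-4,3,12],"twist":0,"grip":0},
    {"offset":[-4,3,17],"twist":0,"grip":0},
    {"offset":[-4,3,20],"twist":0,"grip":0},
    {"offset":[-4,3,20],"twist":0,"grip":0}
  ]
}}

```text
time: 16.45
tool_pos: [0.627, -0.0483, 0.197]
tool_rot: [-0.001, 0.759, 0.651, -0.001]
contact_force: [-0.6, -0.0, -1.6]
gripper_width: 0.175
```

```bash
python3 st.py
```

```text
16.55 tcp [ 0.6275 -0.0483  0.1981] yawy -8.71 F [ 0.2  0.3 -2.2] w 0.174
bay x,y mm [-146.2   -1.6]
```

{"api": "play_rows", "payload": {
  "increments": [
    {"offset":[0,-1,2],"twist":0,"grip":0},
    {"offset":[0,-1,4],"twist":0,"grip":0},
    {"offset":[0,-1,5],"twist":0,"grip":0},
    {"offset":[0,-1,6],"twist":0,"grip":0},
    {"offset":[0,-1,6],"twist":0,"grip":0}
  ]
}}

```text
time: 16.97
tool_pos: [0.627, -0.0482, 0.1942]
tool_rot: [-0.0, 0.759, 0.651, -0.0]
contact_force: [-3.9, 0.5, 5.8]
gripper_width: 0.172
```

{"api": "play_rows", "payload": {
  "increments": [
    {"offset":[0,0,-1],"twist":0,"grip":0.4},
    {"offset":[0,0,-1],"twist":0,"grip":0.4},
    {"offset":[0,0,-1],"twist":0,"grip":0.4},
    {"offset":[0,0,-15],"twist":0,"grip":0.4},
    {"offset":[0,0,-45],"twist":0,"grip":0.4}
  ]
}}

```text
time: 17.38
tool_pos: [0.6246, -0.0479, 0.2338]
tool_rot: [-0.004, 0.759, 0.651, -0.003]
contact_force: [-0.7, -1.2, -2.3]
gripper_width: 0.405
```

{"api": "play_rows", "payload": {
  "increments": [
    {"offset":[-20,0,0],"twist":0,"grip":0.4},
    {"offset":[-50,0,0],"twist":0,"grip":0.4},
    {"offset":[-76,0,0],"twist":0,"grip":0.4},
    {"offset":[-76,0,0],"twist":0,"grip":0.4},
    {"offset":[-76,0,0],"twist":0,"grip":0.4}
  ]
}}

```text
time: 17.8
tool_pos: [0.6152, -0.1244, 0.2387]
tool_rot: [0.0, 0.759, 0.651, 0.0]
contact_force: [-0.4, 0.2, 0.6]
gripper_width: 0.398
```

```bash
python3 st.py stick_tip stick_center module_center; python3 - <<'E'
import cv2,glob,os
f=sorted(glob.glob("pics/scene_*"),key=os.path.getmtime)[-1]
cv2.imwrite("pics/c5.png",cv2.resize(cv2.imread(f)[150:450,140:400],None,fx=2,fy=2,interpolation=cv2.INTER_CUBIC))
E
```

```text
17.9 tcp [ 0.6153 -0.1229  0.2382] yawy -8.71 F [ 0.7  0.2 -0.4] w 0.404
bay x,y mm [-221.8   -0.8]
scene stick_tip 0.85 [0.637 0.039 0.021] bay [-59.   2.]
scene stick_tip 0.58 [ 0.116 -0.348  0.024] bay [-520.  459.]
top stick_tip 0.68 [ 0.121 -0.348  0.016] bay [-519.  454.]
top stick_tip 0.57 [0.191 0.335 0.016] bay [167. 488.]
scene stick_center 0.74 [ 0.629 -0.052  0.028] bay [-149.   -4.]
scene stick_center 0.59 [ 0.205 -0.277  0.02 ] bay [-436.  381.]
top stick_center 0.83 [0.245 0.235 0.019] bay [ 76. 419.]
top stick_center 0.73 [ 0.627 -0.054  0.026] bay [-152.   -2.]
scene module_center 0.93 [0.643 0.092 0.033] bay [-5.  5.]
top module_center 0.68 [0.645 0.094 0.032] bay [-3.  2.]
top module_center 0.48 [0.65  0.095 0.001] bay [-1. -2.]
```

View pics/c5.png

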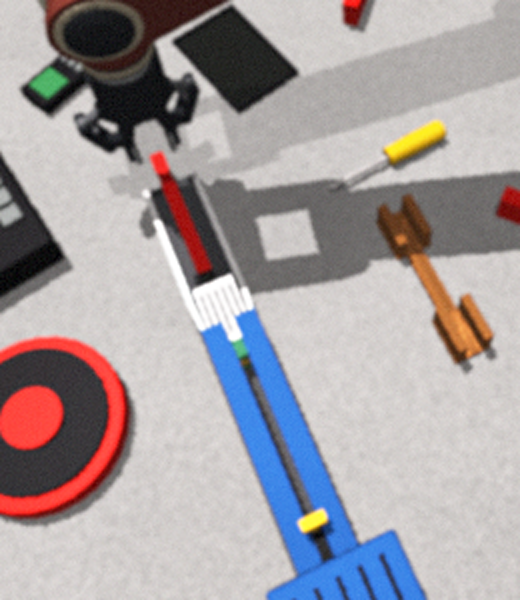

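{"api": "play_rows", "payload": {
  "increments": [
    {"offset":[-2,0,20],"twist":0,"grip":0.4},
    {"offset":[-2,0,38],"twist":0,"grip":0.4},
    {"offset":[-2,0,44],"twist":0,"grip":0.4},
    {"offset":[-2,0,44],"twist":0,"grip":0.2},
    {"offset":[-2,0,44],"twist":0,"grip":0}
  ]
}}

```text
time: 18.72
tool_pos: [0.6148, -0.1252, 0.1936]
tool_rot: [-0.0, 0.759, 0.651, -0.0]
contact_force: [1.7, 0.0, -1.7]
gripper_width: 0.175
```

{"api": "play_rows", "payload": {
  "increments": [
    {"offset":[0,0,0],"twist":0,"grip":0},
    {"offset":[0,0,0],"twist":0,"grip":0},
    {"offset":[0,0,0],"twist":0,"grip":0},
    {"offset":[0,0,0],"twist":0,"grip":0},
    {"offset":[0,0,0],"twist":0,"grip":0}
  ]
}}

```text
time: 19.13
tool_pos: [0.615, -0.1253, 0.1941]
tool_rot: [0.0, 0.759, 0.651, 0.0]
contact_force: [-0.1, -0.4, -2.4]
gripper_width: 0.176
```

```bash
python3 st.py stick_tip stick_center
```

```text
19.23 tcp [ 0.6149 -0.1253  0.1939] yawy -8.71 F [-0.7  0.4 -1.9] w 0.174
bay x,y mm [-224.2   -0.8]
scene stick_tip 0.7 [ 0.116 -0.353  0.021] bay [-525.  458.]
scene stick_tip 0.62 [0.639 0.037 0.024] bay [-60.   0.]
top stick_tip 0.86 [ 0.12  -0.352  0.019] bay [-523.  454.]
top stick_tip 0.79 [0.191 0.334 0.016] bay [166. 488.]
scene stick_center 0.98 [ 0.628 -0.051  0.027] bay [-149.   -2.]
scene stick_center 0.96 [0.243 0.237 0.021] bay [ 77. 422.]
top stick_center 0.81 [ 0.208 -0.272  0.019] bay [-430.  379.]
top stick_center 0.75 [ 0.629 -0.05   0.026] bay [-148.   -3.]
```

{"api": "play_rows", "payload": {
  "increments": [
    {"offset":[4,0,-1],"twist":0,"grip":0},
    {"offset":[8,0,-1],"twist":0,"grip":0},
    {"offset":[12,0,-1],"twist":0,"grip":0},
    {"offset":[16,0,-1],"twist":0,"grip":0},
    {"offset":[21,0,-1],"twist":0,"grip":0}
  ]
}}

```text
time: 19.95
tool_pos: [0.6182, -0.1042, 0.1948]
tool_rot: [0.0, 0.759, 0.651, -0.0]
contact_force: [-0.3, -1.9, -0.8]
gripper_width: 0.171
```

{"api": "play_rows", "payload": {
  "increments": [
    {"offset":[6,0,0],"twist":0,"grip":0},
    {"offset":[12,0,0],"twist":0,"grip":0},
    {"offset":[19,0,0],"twist":0,"grip":0},
    {"offset":[27,0,0],"twist":0,"grip":0},
    {"offset":[35,0,0],"twist":0,"grip":0}
  ]
}}

```text
time: 20.37
tool_pos: [0.6234, -0.0691, 0.1947]
tool_rot: [-0.0, 0.759, 0.651, 0.0]
contact_force: [0.6, -1.5, -1.0]
gripper_width: 0.175
```

{"api": "play_rows", "payload": {
  "increments": [
    {"offset":[8,0,0],"twist":0,"grip":0},
    {"offset":[16,0,0],"twist":0,"grip":0},
    {"offset":[24,0,0],"twist":0,"grip":0},
    {"offset":[32,0,0],"twist":0,"grip":0},
    {"offset":[40,0,0],"twist":0,"grip":0}
  ]
}}

```text
time: 20.78
tool_pos: [0.6295, -0.0295, 0.1947]
tool_rot: [0.0, 0.759, 0.651, -0.0]
contact_force: [-0.1, -2.1, -0.2]
gripper_width: 0.175
```

{"api": "play_rows", "payload": {
  "increments": [
    {"offset":[8,0,0],"twist":0,"grip":0},
    {"offset":[16,0,0],"twist":0,"grip":0},
    {"offset":[24,0,0],"twist":0,"grip":0},
    {"offset":[32,0,0],"twist":0,"grip":0},
    {"offset":[40,0,0],"twist":0,"grip":0}
  ]
}}

```text
time: 21.2
tool_pos: [0.6355, 0.0099, 0.1947]
tool_rot: [-0.0, 0.759, 0.651, -0.0]
contact_force: [-0.3, -0.7, -1.4]
gripper_width: 0.173
```

```bash
python3 st.py stick_center; python3 - <<'E'
import cv2,glob,os
f=sorted(glob.glob("pics/scene_*"),key=os.path.getmtime)[-1]
cv2.imwrite("pics/c6.png",cv2.resize(cv2.imread(f)[200:450,180:400],None,fx=2.3,fy=2.3,interpolation=cv2.INTER_CUBIC))
E
```

```text
21.3 tcp [0.6356 0.0106 0.1947] yawy -8.64 F [ 0.4  0.  -1.3] w 0.173
bay x,y mm [-86.8  -0.7]
scene stick_center 0.96 [0.647 0.087 0.027] bay [-10.  -1.]
scene stick_center 0.81 [0.246 0.234 0.022] bay [ 75. 418.]
top stick_center 0.74 [ 0.208 -0.274  0.02 ] bay [-433.  379.]
```

View pics/c6.png

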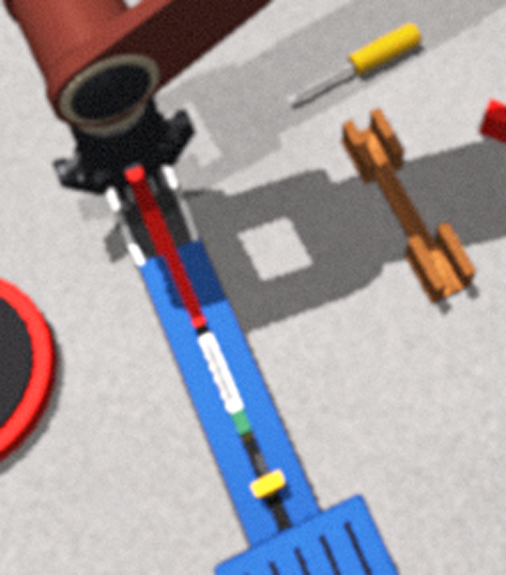

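{"api": "play_rows", "payload": {
  "increments": [
    {"offset":[5,0,0],"twist":0,"grip":0},
    {"offset":[10,0,0],"twist":0,"grip":0},
    {"offset":[15,0,0],"twist":0,"grip":0},
    {"offset":[20,0,0],"twist":0,"grip":0},
    {"offset":[24,0,0],"twist":0,"grip":0}
  ]
}}

```text
time: 21.92
tool_pos: [0.6391, 0.0334, 0.1946]
tool_rot: [-0.0, 0.759, 0.651, -0.0]
contact_force: [0.6, -0.5, -1.1]
gripper_width: 0.174
```

{"api": "play_rows", "payload": {
  "increments": [
    {"offset":[2,0,0],"twist":0,"grip":0},
    {"offset":[4,0,0],"twist":0,"grip":0},
    {"offset":[6,0,0],"twist":0,"grip":0},
    {"offset":[8,0,0],"twist":0,"grip":0},
    {"offset":[10,0,0],"twist":0,"grip":0}
  ]
}}

```text
time: 22.33
tool_pos: [0.6406, 0.0429, 0.1947]
tool_rot: [-0.0, 0.759, 0.651, -0.0]
contact_force: [-0.1, -1.3, -1.4]
gripper_width: 0.175
```

{"api": "play_rows", "payload": {
  "increments": [
    {"offset":[2,0,0],"twist":0,"grip":0},
    {"offset":[4,0,0],"twist":0,"grip":0},
    {"offset":[6,0,0],"twist":0,"grip":0},
    {"offset":[8,0,0],"twist":0,"grip":0},
    {"offset":[9,0,0],"twist":0,"grip":0}
  ]
}}

```text
time: 22.75
tool_pos: [0.642, 0.0519, 0.1947]
tool_rot: [-0.0, 0.759, 0.651, -0.0]
contact_force: [-1.2, -2.0, -1.0]
gripper_width: 0.173
```

```bash
cat > fl.py <<'E'
from h import *
f=m.grab_frame("scene");s=f.astype(int);M=(s[...,2]>180)&(s[...,1]>140)&(s[...,0]<90);M[:330]=0
v,u=np.nonzero(M);print("flag px",u.mean().round(2),v.mean().round(2),len(u))
p=ray("scene",u.mean(),v.mean(),.07);print("flag bay x",round(((p[:2]-[.648,.0965])@np.array([.151,.9885]))*1e3,1))
E
python3 fl.py; python3 st.py;python3 -c "
import re
s=open('fl.py').read().replace('m.grab_frame(\"scene\")','cv2.imread(\"pics/scene0.png\")');exec(s)"
```

```text
flag px 296.33 410.71 69
flag bay x 220.3
22.9 tcp [0.642  0.0519 0.1948] yawy -8.71 F [ 0.1  0.2 -1. ] w 0.173
bay x,y mm [-45.   -0.8]
flag px 296.1 410.04 78
flag bay x 219.1
```

{"api": "play_rows", "payload": {
  "increments": [
    {"offset":[2,0,0],"twist":0,"grip":0},
    {"offset":[4,0,0],"twist":0,"grip":0},
    {"offset":[5,0,0],"twist":0,"grip":0},
    {"offset":[6,0,0],"twist":0,"grip":0},
    {"offset":[7,0,0],"twist":0,"grip":0}
  ]
}}

```text
time: 23.32
tool_pos: [0.6431, 0.0578, 0.1948]
tool_rot: [0.001, 0.759, 0.651, -0.001]
contact_force: [-1.4, -5.5, -0.5]
gripper_width: 0.175
```

```bash
python3 fl.py; python3 st.py
```

```text
flag px 296.79 411.81 62
flag bay x 222.4
23.47 tcp [0.6431 0.0579 0.1948] yawy -8.71 F [ 0.3 -5.5 -0.9] w 0.173
bay x,y mm [-38.9  -1. ]
```

{"api": "play_rows", "payload": {
  "increments": [
    {"offset":[1.5,0,0],"twist":0,"grip":0},
    {"offset":[3,0,0],"twist":0,"grip":0},
    {"offset":[4.5,0,0],"twist":0,"grip":0},
    {"offset":[6,0,0],"twist":0,"grip":0},
    {"offset":[6,0,0],"twist":0,"grip":0}
  ]
}}

```text
time: 23.88
tool_pos: [0.644, 0.064, 0.1948]
tool_rot: [0.001, 0.759, 0.651, -0.001]
contact_force: [-1.1, -4.8, -0.3]
gripper_width: 0.176
```

```bash
python3 fl.py; python3 st.py
```

```text
flag px 298.17 415.23 70
flag bay x 228.7
24.03 tcp [0.644  0.064  0.1948] yawy -8.72 F [-1.  -5.9 -0.3] w 0.171
bay x,y mm [-32.8  -1. ]
```

{"api": "play_rows", "payload": {
  "increments": [
    {"offset":[1,0,0],"twist":0,"grip":0},
    {"offset":[2,0,0],"twist":0,"grip":0},
    {"offset":[3,0,0],"twist":0,"grip":0},
    {"offset":[4,0,0],"twist":0,"grip":0},
    {"offset":[4,0,0],"twist":0,"grip":0}
  ]
}}

```text
time: 24.45
tool_pos: [0.6446, 0.0679, 0.1948]
tool_rot: [0.001, 0.759, 0.651, -0.0]
contact_force: [-0.0, -4.3, -1.4]
gripper_width: 0.171
```

```bash
python3 fl.py; python3 st.py
```

```text
flag px 299.29 417.3 70
flag bay x 232.8
24.6 tcp [0.6446 0.0679 0.1948] yawy -8.72 F [-0.4 -4.6 -0.9] w 0.174
bay x,y mm [-28.8  -0.9]
```

{"api": "play_rows", "payload": {
  "increments": [
    {"offset":[0.7,0,0],"twist":0,"grip":0},
    {"offset":[1.4,0,0],"twist":0,"grip":0},
    {"offset":[2,0,0],"twist":0,"grip":0},
    {"offset":[2,0,0],"twist":0,"grip":0},
    {"offset":[2,0,0],"twist":0,"grip":0}
  ]
}}

```text
time: 25.02
tool_pos: [0.6449, 0.0697, 0.1948]
tool_rot: [0.001, 0.759, 0.651, -0.001]
contact_force: [-1.5, -5.7, -0.5]
gripper_width: 0.175
```

```bash
python3 fl.py; python3 st.py
```

```text
flag px 299.44 418.12 72
flag bay x 234.1
25.17 tcp [0.6449 0.0696 0.1948] yawy -8.72 F [-0.8 -6.3 -0.9] w 0.169
bay x,y mm [-27.  -1.]
```

{"api": "play_rows", "payload": {
  "increments": [
    {"offset":[0.7,0,0],"twist":0,"grip":0},
    {"offset":[1.4,0,0],"twist":0,"grip":0},
    {"offset":[2,0,0],"twist":0,"grip":0},
    {"offset":[2,0,0],"twist":0,"grip":0},
    {"offset":[2,0,0],"twist":0,"grip":0}
  ]
}}

```text
time: 25.58
tool_pos: [0.6452, 0.0703, 0.1948]
tool_rot: [0.002, 0.759, 0.651, -0.002]
contact_force: [-1.6, -12.1, 1.2]
gripper_width: 0.172
```

```bash
python3 fl.py; python3 st.py
```

```text
flag px 299.62 418.14 69
flag bay x 234.3
25.73 tcp [0.6452 0.0703 0.1948] yawy -8.71 F [ -0.8 -11.6   0.6] w 0.172
bay x,y mm [-26.4  -1.2]
```

{"api": "play_rows", "payload": {
  "increments": [
    {"offset":[0.5,0,0],"twist":0,"grip":0},
    {"offset":[1.2,0,0],"twist":0,"grip":0},
    {"offset":[2,0,0],"twist":0,"grip":0},
    {"offset":[2,0,0],"twist":0,"grip":0},
    {"offset":[2,0,0],"twist":0,"grip":0}
  ]
}}

```text
time: 26.15
tool_pos: [0.6455, 0.0709, 0.1949]
tool_rot: [0.003, 0.759, 0.651, -0.003]
contact_force: [-2.4, -19.1, 1.7]
gripper_width: 0.174
```

```bash
python3 fl.py; python3 st.py
```

```text
flag px 299.5 418.19 70
flag bay x 234.3
26.3 tcp [0.6455 0.0709 0.1949] yawy -8.71 F [ -3.  -16.8   1.2] w 0.174
bay x,y mm [-25.7  -1.4]
```

{"api": "play_rows", "payload": {
  "increments": [
    {"offset":[-5,0,0],"twist":0,"grip":0},
    {"offset":[-15,0,0],"twist":0,"grip":0},
    {"offset":[-27,0,0],"twist":0,"grip":0},
    {"offset":[-40,0,0],"twist":0,"grip":0},
    {"offset":[-53,0,0],"twist":0,"grip":0}
  ]
}}

```text
time: 26.72
tool_pos: [0.6371, 0.0211, 0.1946]
tool_rot: [-0.0, 0.759, 0.652, 0.0]
contact_force: [0.0, 0.3, -1.0]
gripper_width: 0.171
```

{"api": "play_rows", "payload": {
  "increments": [
    {"offset":[-13,0,0],"twist":0,"grip":0},
    {"offset":[-26,0,0],"twist":0,"grip":0},
    {"offset":[-39,0,0],"twist":0,"grip":0},
    {"offset":[-52,0,0],"twist":0,"grip":0},
    {"offset":[-65,0,0],"twist":0,"grip":0}
  ]
}}

```text
time: 27.13
tool_pos: [0.6274, -0.0437, 0.1948]
tool_rot: [0.0, 0.759, 0.651, 0.0]
contact_force: [-0.6, -1.4, -1.6]
gripper_width: 0.173
```

{"api": "play_rows", "payload": {
  "increments": [
    {"offset":[-13,0,0],"twist":0,"grip":0},
    {"offset":[-26,0,0],"twist":0,"grip":0},
    {"offset":[-38,0,0],"twist":0,"grip":0},
    {"offset":[-46,0,0],"twist":0,"grip":0},
    {"offset":[-49,0,0],"twist":0,"grip":0}
  ]
}}

```text
time: 27.55
tool_pos: [0.62, -0.0922, 0.1948]
tool_rot: [0.0, 0.759, 0.651, -0.0]
contact_force: [0.8, -1.4, -1.7]
gripper_width: 0.173
```

```bash
python3 fl.py; python3 st.py stick_tip stick_center
```

```text
flag px 299.52 418.2 69
flag bay x 234.3
27.7 tcp [ 0.6201 -0.0907  0.1947] yawy -8.72 F [-0.7  0.4 -1.3] w 0.175
bay x,y mm [-189.3   -0.7]
scene stick_tip 0.97 [0.645 0.075 0.025] bay [-21.  -0.]
scene stick_tip 0.93 [ 0.114 -0.349  0.02 ] bay [-521.  460.]
top stick_tip 0.7 [0.647 0.073 0.026] bay [-24.  -3.]
top stick_tip 0.67 [0.192 0.335 0.018] bay [167. 486.]
scene stick_center 0.77 [ 0.206 -0.274  0.02 ] bay [-433.  381.]
scene stick_center 0.58 [0.243 0.237 0.02 ] bay [ 78. 421.]
top stick_center 0.88 [0.244 0.233 0.021] bay [ 73. 420.]
top stick_center 0.86 [ 0.631 -0.014  0.025] bay [-112.    0.]
```

{"api": "play_rows", "payload": {
  "increments": [
    {"offset":[0,0,1],"twist":0,"grip":0},
    {"offset":[0,0,1],"twist":0,"grip":0},
    {"offset":[0,0,1],"twist":0,"grip":0.4},
    {"offset":[0,0,0],"twist":0,"grip":0.4},
    {"offset":[0,0,0],"twist":0,"grip":0.4}
  ]
}}

```text
time: 28.42
tool_pos: [0.6204, -0.0907, 0.1952]
tool_rot: [0.0, 0.759, 0.651, 0.0]
contact_force: [0.4, -0.5, -0.4]
gripper_width: 0.399
```

{"api": "play_rows", "payload": {
  "increments": [
    {"offset":[0,0,-10],"twist":0,"grip":0.4},
    {"offset":[0,0,-40],"twist":0,"grip":0.4},
    {"offset":[0,0,-75],"twist":0,"grip":0.4},
    {"offset":[-20,0,-100],"twist":0,"grip":0.4},
    {"offset":[-50,0,-120],"twist":0,"grip":0.4}
  ]
}}

```text
time: 28.83
tool_pos: [0.6133, -0.139, 0.3191]
tool_rot: [0.002, 0.758, 0.653, 0.002]
contact_force: [0.5, -1.0, -0.1]
gripper_width: 0.399
```

{"api": "play_rows", "payload": {
  "increments": [
    {"offset":[-30,0,0],"twist":0,"grip":0.4},
    {"offset":[-50,0,0],"twist":0,"grip":0.4},
    {"offset":[-50,0,0],"twist":0,"grip":0.4},
    {"offset":[-50,0,0],"twist":0,"grip":0.4},
    {"offset":[-50,0,0],"twist":0,"grip":0.4}
  ]
}}

```text
time: 29.25
tool_pos: [0.605, -0.1892, 0.315]
tool_rot: [-0.0, 0.759, 0.651, 0.0]
contact_force: [0.2, -0.2, 0.2]
gripper_width: 0.395
```

```bash
python3 fl.py; python3 st.py stick_tip stick_center; python3 - <<'E'
import cv2,glob,os
f=sorted(glob.glob("pics/scene_*"),key=os.path.getmtime)[-1]
cv2.imwrite("pics/c7.png",cv2.resize(cv2.imread(f)[150:450,120:400],None,fx=2,fy=2,interpolation=cv2.INTER_CUBIC))
E
```

```text
flag px 299.51 418.07 73
flag bay x 234.1
29.4 tcp [ 0.6052 -0.1885  0.3145] yawy -8.63 F [0.7 0.3 0.5] w 0.398
bay x,y mm [-288.2   -0.7]
scene stick_tip 0.97 [0.186 0.329 0.02 ] bay [160. 492.]
scene stick_tip 0.83 [0.646 0.075 0.022] bay [-21.  -1.]
top stick_tip 0.74 [0.191 0.333 0.017] bay [165. 487.]
top stick_tip 0.64 [ 0.122 -0.351  0.019] bay [-522.  453.]
scene stick_center 0.94 [0.244 0.236 0.025] bay [ 77. 421.]
scene stick_center 0.75 [ 0.205 -0.276  0.02 ] bay [-435.  381.]
top stick_center 0.98 [ 0.21  -0.273  0.017] bay [-431.  377.]
top stick_center 0.89 [0.245 0.232 0.019] bay [ 73. 419.]
```

View pics/c7.png

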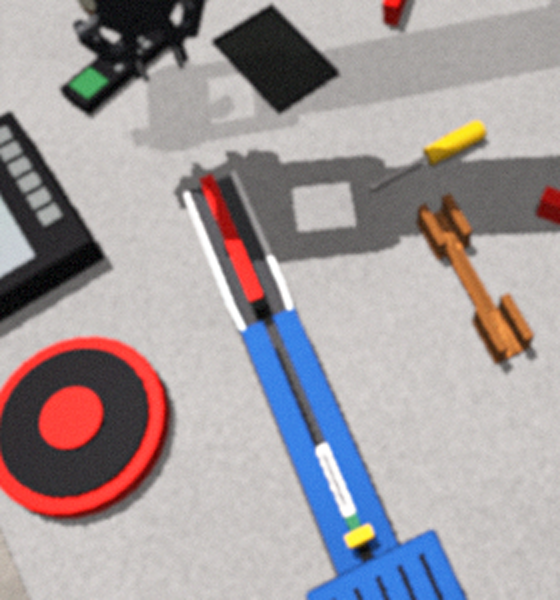

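The stick lies in the trough with its black tip at crop pixel (262,310), just short of the tunnel mouth. The module is up against the shuttle at (345,490), the flag is at (358,535), and the hand is clear of everything.

```bash
python3 -c "
from h import *
print(m.job_done())"
```

```text
the job is handed in; nothing more can be done
None
```

The job is done and handed in at about 29 s of the 67 s allowed; no verdict was reported.

- **Module and first push:** I laid the module in the trough, green end towards the tunnel, and let go. I then nudged it with the shut fingers until its front was about 44 mm inside the tunnel, to make room for the stick. That is short of the 60 mm limit.
- **Stick and second push:** I took the 180 mm stick from the cradle, rested it behind the module and let go. I regripped it near its tail and pushed the module in small steps until it was home. The flag moved about 14 mm. It then held still while the wrist force rose from about 6 N to 12 N and then to 17–19 N.
- **Last checks:** After the stick was drawn out, the flag had not moved. The stick lies in the trough with its tip about 21 mm before the mouth, within about 1 mm of the middle line. The hand is clear of everything.

**Checks that failed or disagreed:** The networks often picked one of the other red sticks first. In the last round they did not report the job stick's centre, so I relied on its tip and the picture. The two cameras differed by a few mm across the bay. I did not measure the bystanders again; the hand was not seen to go near them.

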